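Feel two shut-off levers for a bind

ROBOT

A 7-joint arm with a two-finger parallel gripper is mounted at the origin on a cart in front of the work surface, level with it; the furniture and walls round the work are solid. World frame = base frame: x ahead of the robot, y to its left, z up, the work surface at z = 0. Lengths are in m, angles in rad, forces in N, time in s.
With the tool pointing down it reaches from about 0.35 to 0.9 m from the base axis. Payload 19.9 kg.
Tool frame: the origin (TCP) lies at the very end of the fingers, on their centre line; the grasp point (between the pads) lies 19 mm behind it (robot.tcp_to_grasp is the distance from the TCP to the grasp point, in m); x points along the fingers, y is the direction in which the jaws open and shut, and the axes are right-handed (so a half turn about x gives the same grasp; the last joint's range is limited). The gripper opens to 85 mm and grips with 20 to 120 N. Pads are 22 mm wide; open, the fingers measure 114 mm over their backs; the gripper's body (76 mm by 85 mm) begins 54 mm behind the grasp point. The pads swing forward as they close: fully open they stand 13 mm farther back than shut.
Start: joints at [1.067, 0.417, -0.01, 1.614, 0.005, 1.111, -0.053], TCP at [0.278, -0.56, 0.231] pointing down, gripper open.
Joint ranges: [-2.81, 2.81], [-0.39, 2.02], [-1.27, 1.25], [0.06, 2.57], [-1.19, 4.33], [0.19, 2], [-2.82, 2.82]. Speed limits (rad/s): [1.89, 1.89, 2.39, 2.39, 3.01, 3.01, 3.01].

INTERFACE

Orientations are given as a unit quaternion [x, y, z, w].
In Python, from bench import robot gives the robot as it stands. The module is installed in compiled form; this text tells all that it offers.
- The arm moves only by the tool arm_command, never from a script. Its argument "increments" is a list of rows, each an object of numbers: "claw": the opening, from 0 (shut) to 1 (fully open); "x", "y", "z": the shift along the tool's x, y, z in cm; "roll": the turn about the tool's x in degrees. A call has 1 to 20 rows; each row is the pose to reach, as a shift and turn from the pose measured when the call began, along the tool's axes at that moment; what a row does not reach only later rows make up. A row lasts 1/12 s, in which the tool goes at most 41.7 mm and 7.16 degrees, less where a joint would pass 70% of its speed; a pose out of reach is approached as far as the arm can. A call with a gripper value outside its range is refused whole. The fingers move at their own pace and stop on an object; the grip force is fixed at half the most. Time passes only in rows, so rows that repeat a pose let the fingers close. It gives the time, the measured TCP pose, the force and the opening at its end, in the units of the state.
- robot.get_obs(): the state, without advancing time (a new reading comes with each control period).
- robot.capture(name): name is "scene" or "top"; returns a dict with "frame" (400x640x3 uint8, red, green, blue), "camera_matrix" (3x3 intrinsics, pixels), "R" (3x3) and "t" (3): a world point X has camera coordinates R X + t. Camera axes: x right, y down, z forward; pixel columns grow to the right and rows downward; lengths in m; the calibration is good to about 2 mm. A picture is of the moment at which its call begins. There is no depth.
- robot.finish_job(): hands the job in, once; it reports no verdict.
Trained networks look in the newest picture that a camera, given by its name, has taken for a name from the list of things; names that differ only in an ending like _2 or _b are one class to them, and where a whole thing is asked for, a point or a joint stands for the part that bears it (a point fixed in the world has none). Each returns a list of dicts, best first, with "p" (0 to 1); they miss things now and then, are a little off and sometimes report something else, mostly with a low value. They report only what shows in the picture. A call takes as long as a camera call.
- robot.silhouettes(camera, query): "region" (400x640 bool, what is visible of it) and "uv" ([column, row] in pixels, amid what is visible of it).
- robot.place_of(camera, query): "uv" ([column, row] in pixels: a listed point, or the origin of a listed thing).
The state is a dict: "t": time; "qpos": joint angles; "joint_velocities": joint speeds; "effort": joint torques, N m; "eef_pos": TCP position; "orientation": TCP orientation; "ft_force": force on the tool from outside, world axes, zero at the start; "ft_torque": the same for the moment, N m; "opening": finger opening in m.
Only numpy, scipy, OpenCV 4.12 (cv2) and the standard library are available. Lean on these libraries where they do the work, as an engineer would, in place of code of your own. Each camera call takes 0.05 s, during which the arm holds its last target. There are 200 camera calls.

TASK

Check the two shut-off levers of the rinse manifold by swinging each one from shut toward open: one runs freely, the other binds partway because of a swollen seal. Leave the free lever fully open; push the binding one only until you clearly feel it bind, do not force it, and take it back to fully shut. Leave the bottle, vial, tube and pot where they are.

Things in the scene. Friction and masses are not known exactly. Their poses are not given: they have to be found in the camera images.
- manifold: fixed two-valve rinse-line manifold: aluminium base plate 100 x 280 x 10 mm, a steel pipe along its long side (y) and two round white valve housings 58 mm across, 55 mm high, 150 mm apart; origin at the centre of the plate's underside, x away from the robot, y to the left along the pipe, z up
- lever_left (a joint): left shut-off lever (blue post). Radians: 0 = fully shut, lever points to the manifold's -x (to the robot); 1.57 = fully open, lever lies along the pipe to the manifold's -y. Opens counter-clockwise seen from above, solid stops at both ends. Swinging freely takes 1 to 2 N at the post; it stays where left. Starts 0.12 to 0.25 rad off shut. May be the one that binds.
- lever_right (a joint): right shut-off lever (yellow post). Radians: 0 = fully shut, lever points to the manifold's -x (to the robot); 1.57 = fully open, lever lies along the pipe to the manifold's -y. Opens counter-clockwise seen from above, solid stops at both ends. Swinging freely takes 1 to 2 N at the post; it stays where left. Starts 0.12 to 0.25 rad off shut. May be the one that binds.
- left_post (a point): centre of the top of the left lever's blue handle post: upright round post, 16 mm diameter, 46 mm tall, standing on the steel lever arm (arm top at z = 64 mm, post top at z = 110 mm), 70 mm from the hinge axis; turns with the lever
- right_post (a point): the same for the right lever's yellow handle post
- left_axis (a point): on the left lever's vertical hinge axis, at the top of its hub, z = 68 mm. The faulty lever, either one, runs free, then binds from an unknown angle of 0.35 to 1.0 rad. The bind is springy, about 1 N more at the post per mm pushed on, pushes the lever back when let go and bars it from fully open; over 15 N at the post is forcing it
- right_axis (a point): on the right lever's vertical hinge axis, at the top of its hub, z = 68 mm
- brown_bottle: bystander: brown bottle with blue cap, 47 x 48 x 88 mm, loose, standing behind the manifold; origin at the centre of its underside
- pink_vial: bystander: pink capped vial, 23 x 23 x 72 mm, loose, standing behind the manifold; origin at the centre of its underside
- sample_tube8: bystander: sample tube with purple cap, 15 x 75 x 16 mm, lying loose to the right of the work; origin at the centre of its underside
- pot_1: bystander: flat round white pot, 90 mm across, 32 mm high, loose, to the right of the work; origin at the centre of its underside

How it is judged:
By the outcome, as a careful person would: the job done as asked, in the order asked, and still so for the second after the job is handed in, with the robot touching nothing.
It also fails if it takes over 72 s, if anything falls off the work surface, if the arm or the gripper's body presses on something with over 40 N, if the wrist force passes 120 N, or if a joint passes its speed limit or range.

## Working session

There is one attempt and no reset: what is moved stays moved. The work goes in short steps, Python scripts to look and compute and a tool call to move; the robot and the scene stay as the last step left them, time stands still between calls to the robot, and variables do not carry over. Pictures are saved under pics/ and viewed, about 8 in all and at most 12, crops included, and the job is handed in when it is done.

Besides the shell and the picture viewer there is one more tool, called after "Emit:" as name([rows], argument=value, ...), one row to a line, values as JSON. arm_command: Moves the arm, as the interface text tells. Its arguments: {"type":"object","properties":{"increments":{"type":"array","items":{"type":"object","properties":{"claw":{"type":"number"},"x":{"type":"number"},"y":{"type":"number"},"z":{"type":"number"},"roll":{"type":"number"}}}}},"required":["increments"]}

```bash
mkdir -p pics; cat > h.py <<'E'
import numpy as np, cv2
from bench import robot
def ray(c,uv):
    K=np.array(c["camera_matrix"]);R=np.array(c["R"]);t=np.array(c["t"])
    d=R.T@np.linalg.solve(K,[uv[0],uv[1],1.]);return -R.T@t,d
def atz(c,uv,z):
    o,d=ray(c,uv);return o+d*(z-o[2])/d[2]
Z=dict(left_post=.11,right_post=.11,left_axis=.068,right_axis=.068,manifold=0,brown_bottle=0,pink_vial=0,sample_tube8=0,pot_1=0)
def measure(cams=("top","scene"),names=Z):
    for cn in cams:
        c=robot.capture(cn)
        cv2.imwrite(f"pics/{cn}_{robot.get_obs()['t']:.2f}.png",c["frame"][:,:,::-1])
        for n in names:
            for r in robot.place_of(cn,n)[:2]:
                print(cn,n,round(r["p"],2),np.round(r["uv"],1),np.round(atz(c,r["uv"],Z[n]),4))
E
python3 - <<'E'
from h import *
o=robot.get_obs();print({k:np.round(v,3) for k,v in o.items()})
measure()
E
ls pics
```

```text
{'t': np.float64(0.0), 'qpos': array([ 1.067,  0.418, -0.01 ,  1.614,  0.005,  1.111, -0.053]), 'joint_velocities': array([-0.   ,  0.   , -0.   ,  0.002,  0.   , -0.001,  0.001]), 'effort': array([ 2.0000e-03, -8.6447e+01,  6.7800e-01, -4.3490e+01,  1.9000e-02,
        7.0000e-03,  0.0000e+00]), 'eef_pos': array([ 0.278, -0.559,  0.231]), 'orientation': array([-0.688, -0.162,  0.688, -0.161]), 'ft_force': array([ 0.134,  0.533, -0.197]), 'ft_torque': array([ 0.037, -0.049,  0.005]), 'opening': np.float64(0.085)}
top left_post 0.59 [218.  226.5] [0.4492 0.3183 0.11  ]
top right_post 0.89 [281.9 232.2] [0.44   0.1701 0.11  ]
top left_axis 0.98 [223.  198.8] [0.5224 0.3194 0.068 ]
top left_axis 0.24 [281.4 208.3] [0.5028 0.1767 0.068 ]
top right_axis 0.83 [283.8 208.4] [0.5027 0.1709 0.068 ]
top manifold 0.59 [257.4 207.9] [0.5138 0.2435 0.    ]
top brown_bottle 0.85 [279.  175.6] [0.6001 0.1916 0.    ]
top brown_bottle 0.23 [409.2 254.3] [ 0.4061 -0.1425  0.    ]
top pink_vial 0.43 [308.4 181.1] [0.5874 0.115  0.    ]
top sample_tube8 0.62 [408.4 255.4] [ 0.4033 -0.1405  0.    ]
top pot_1 0.91 [363.  246.6] [ 0.4222 -0.0271  0.    ]
top pot_1 0.29 [282.7 209.8] [0.5105 0.1785 0.    ]
scene left_post 0.83 [252.3 139. ] [0.4476 0.3089 0.11  ]
scene left_post 0.26 [291.7 175.3] [0.4864 0.1766 0.11  ]
scene right_post 0.95 [267.  188.2] [0.4263 0.1685 0.11  ]
scene right_post 0.48 [321.2 339.1] [ 0.3907 -0.1662  0.11  ]
scene left_axis 0.89 [279.5 138.1] [0.5152 0.3194 0.068 ]
scene right_axis 0.57 [298.3 182.5] [0.502  0.1815 0.068 ]
scene manifold 0.76 [291.2 177.4] [0.5102 0.2488 0.    ]
scene brown_bottle 0.7 [333.6 179. ] [0.5999 0.1996 0.    ]
scene pink_vial 0.51 [345.5 213.2] [0.581  0.1011 0.    ]
scene sample_tube8 0.57 [323.6 339.7] [ 0.4088 -0.1382  0.    ]
scene pot_1 0.58 [302.9 287.8] [ 0.4174 -0.0224  0.    ]
scene_0.55.png
top_0.05.png
```

```bash
python3 -c "
import cv2
a=cv2.imread('pics/top_0.05.png')[140:290,180:440];b=cv2.imread('pics/scene_0.55.png')[60:380,160:460]
cv2.imwrite('pics/ca.png',cv2.resize(a,None,fx=3,fy=3,interpolation=2));cv2.imwrite('pics/cb.png',cv2.resize(b,None,fx=1.8,fy=1.8))"
```

```text
(no output)
```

View pics/ca.png

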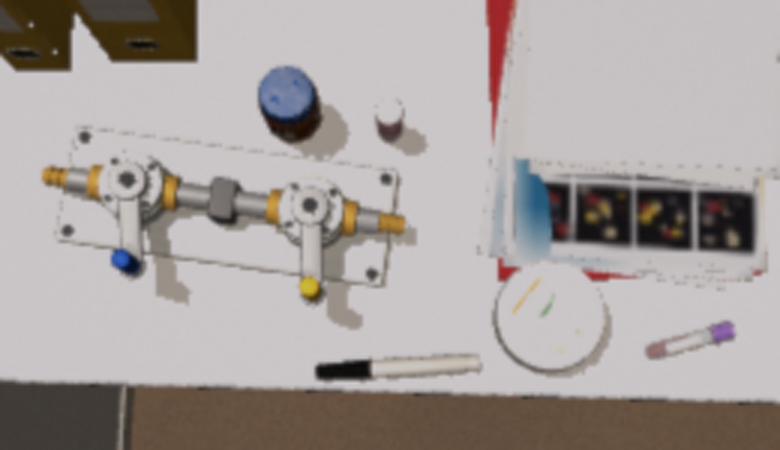

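View pics/cb.png

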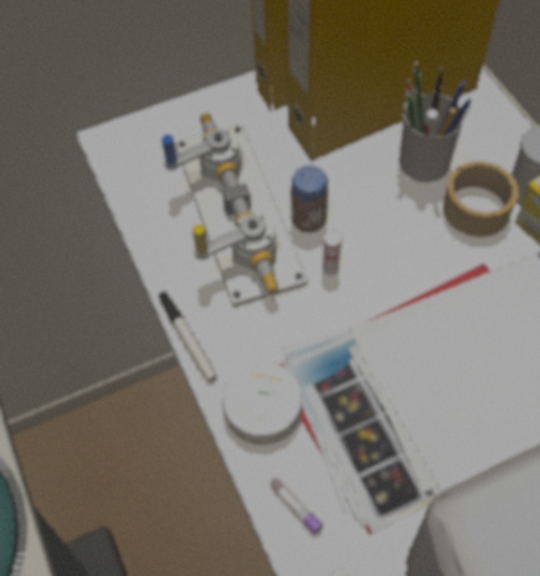

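The top crop shows the manifold rotated slightly clockwise, with the blue post near full-frame pixel (221,227) and the yellow near (283,235). Both levers point roughly at the robot. The bottle and vial stand behind, and the pot and tube are to the right. Next I'll refine the fit.

```bash
cat >> h.py <<'E'
from scipy.optimize import least_squares
from scipy.spatial.transform import Rotation as Ro
def proj(c,X):
    p=np.array(c["R"])@X+np.array(c["t"]);p=np.array(c["camera_matrix"])@p;return p[:2]/p[2]
def fit(quiet=False):
    obs=[]
    for cn in("top","scene"):
        c=robot.capture(cn)
        cv2.imwrite(f"pics/{cn}_{robot.get_obs()['t']:.2f}.png",c["frame"][:,:,::-1])
        for n in("left_post","right_post","left_axis","right_axis","manifold"):
            r=robot.place_of(cn,n)
            if r: obs.append((c,cn,n,np.array(r[0]["uv"])))
        for n in("left_post","right_post"):   # colour blob = mid post
            hsv=cv2.cvtColor(c["frame"],cv2.COLOR_RGB2HSV)
            lo,hi=((105,150,60),(125,255,255)) if n[0]=="l" else ((22,150,90),(34,255,255))
            m=cv2.inRange(hsv,lo,hi)
            r=[u for k,_,nn,u in obs if nn==n and _==cn]
            k,l,s,ce=cv2.connectedComponentsWithStats(m)
            if r and k>1:
                d=np.linalg.norm(ce[1:]-r[0],axis=1)+100*(s[1:,4]<15);i=d.argmin()
                if d[i]<15: obs.append((c,cn,n+"_mid",ce[1+i]));print(cn,n,"blob",ce[1+i],s[1+i,4])
    def model(p):
        x,y,w,a,b=p;R=Ro.from_euler("z",w).as_matrix();o=np.array([x,y,0]);M=lambda *v:o+R@np.array(v)
        la,ra=M(0,.075,.068),M(0,-.075,.068)
        f=lambda ax,t,z:np.r_[(ax+R@(.07*np.array([-np.cos(t),-np.sin(t),0])))[:2],z]
        return dict(left_axis=la,right_axis=ra,left_post=f(la,a,.11),right_post=f(ra,b,.11),left_post_mid=f(la,a,.089),right_post_mid=f(ra,b,.089),manifold=M(0,0,0))
    def res(p):
        m=model(p);return np.concatenate([(proj(c,m[n])-u)*(1 if "mid" in n else .6) for c,_,n,u in obs])
    s=least_squares(res,[.513,.245,-.11,.2,.2],loss="soft_l1")
    m=model(s.x);print("fit",np.round(s.x,4))
    for c,cn,n,u in obs: print(cn,n,np.round(proj(c,m[n])-u,1))
    for k,v in m.items(): print(k,np.round(v,4))
def pose():
    o=robot.get_obs();R=Ro.from_quat(o["orientation"]).as_matrix()
    print("t",round(float(o["t"]),2),"tcp",np.round(o["eef_pos"],4),"F",np.round(o["ft_force"],2),"op",round(float(o["opening"]),4));print("toolaxes cols\n",np.round(R,3));return o["eef_pos"],R
E
python3 - <<'E'
from h import *
fit();pose()
E
```

```text
top left_post blob [220.15384615 226.        ] 26
top right_post blob [282.72413793 235.34482759] 29
scene right_post blob [270.08333333 187.91666667] 24
fit [ 0.5127  0.2491 -0.1134  0.186   0.1751]
top left_post [ 1.8 -1.2]
top right_post [-1.1  2.7]
top left_axis [-2.2 -1.1]
top right_axis [ 0.6 -2.4]
top manifold [0.8 0.3]
top left_post_mid [-0.4  0.7]
top right_post_mid [-0.4  0.3]
scene left_post [-1.4  0.4]
scene right_post [-1.9 -0.7]
scene left_axis [ 1.2 -3.9]
scene right_axis [ 1.  -0.9]
scene manifold [0.1 1.2]
scene right_post_mid [1.1 3.9]
left_axis [0.5212 0.3237 0.068 ]
right_axis [0.5043 0.1746 0.068 ]
left_post [0.4514 0.3186 0.11  ]
right_post [0.4344 0.1703 0.11  ]
left_post_mid [0.4514 0.3186 0.089 ]
right_post_mid [0.4344 0.1703 0.089 ]
manifold [0.5127 0.2491 0.    ]
t 1.6 tcp [ 0.2785 -0.5595  0.2313] F [ 1.05 -0.44  0.34] op 0.0855
toolaxes cols
 [[-0.     0.446 -0.895]
 [ 0.    -0.895 -0.446]
 [-1.    -0.     0.   ]]
```

```bash
python3 - <<'E'
from h import *
x,y,w,a,b=.5127,.2491,-.1134,.186,.1751
R=Ro.from_euler("z",w).as_matrix();o=np.array([x,y,0])
P=[o+R@np.array(v) for v in [(.05,.14,.01),(.05,-.14,.01),(-.05,-.14,.01),(-.05,.14,.01)]]
out=[]
for cn,(r0,c0) in(("top",(160,190)),("scene",(100,230))):
    c=robot.capture(cn);s=5
    im=cv2.resize(np.ascontiguousarray(c["frame"][r0:r0+115,c0:c0+150,::-1]),None,fx=s,fy=s,interpolation=cv2.INTER_CUBIC)
    T=lambda X:tuple(int(v) for v in ((proj(c,X)-[c0,r0]+.5)*s))
    for i in range(4): cv2.line(im,T(P[i]),T(P[(i+1)%4]),(0,0,255),1)
    for yy,t in((.075,a),(-.075,b)):
        A=o+R@np.array([0,yy,.068]);cv2.circle(im,T(A),4,(0,255,0),1)
        for z in(.064,.11):
            q=[A+R@np.array([-.07*np.cos(t)+.008*np.cos(u),-.07*np.sin(t)+.008*np.sin(u),z-.068]) for u in np.linspace(0,6.3,25)]
            cv2.polylines(im,[np.array([T(k) for k in q])],0,(255,0,255),1)
    out.append(im)
cv2.imwrite("pics/ov.png",cv2.resize(np.vstack(out),None,fx=.52*1,fy=.52))
cv2.imwrite("pics/ov1.png",out[0])
E
```

```text
(no output)
```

View pics/ov.png

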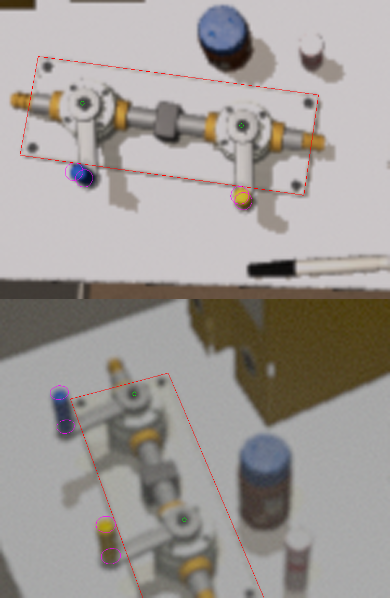

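The overlay fits: hub centres and plate edges are within about 1 px and posts within about 1–2 px. Next I'll write the move helper.

```bash
cat >> h.py <<'E'
W=-.1134;AX=dict(l=np.array([.5212,.3237]),r=np.array([.5043,.1746]))
def go(side,th,lead,z):
    p,R=pose();ang=np.pi+W+th;u=np.array([np.cos(ang),np.sin(ang)]);tg=np.array([-u[1],u[0]])
    tgt=np.r_[AX[side]+.07*u+lead*tg,z]
    d=R.T@(tgt-p)*100
    dy=np.arctan2(tg[1],tg[0])-np.arctan2(R[1,1],R[0,1]);dy=(dy+np.pi)%(2*np.pi)-np.pi
    print(f"th {th:.2f} target {np.round(tgt,4)} x {d[0]:.2f} y {d[1]:.2f} z {d[2]:.2f} roll {-np.degrees(dy):.1f}")
def where(side):
    p,R=pose();o=robot.get_obs();v=p[:2]-AX[side];t=R[:2,1]
    print("angle of tcp about axis",round((np.arctan2(v[1],v[0])-np.pi-W+np.pi)%(2*np.pi)-np.pi,3),"r",round(np.hypot(*v),4),"F along tooly",round(float(o["ft_force"]@R[:,1]),2),"along toolz",round(float(o["ft_force"]@R[:,2]),2))
E
python3 - <<'E'
from h import *
go('r',.175,0,.2)
E
```

```text
t 1.7 tcp [ 0.2785 -0.5595  0.2313] F [-0.49  0.7   0.51] op 0.0854
toolaxes cols
 [[-0.     0.446 -0.895]
 [ 0.    -0.895 -0.446]
 [-1.    -0.     0.   ]]
th 0.17 target [0.4344 0.1703 0.2   ] x 3.13 y -58.39 z -46.48 roll 22.9
```

Emit:
arm_command([
  {"x": 0,"y": -6,"z": -6,"roll": 3,"claw": 0.5},
  {"x": 0.5,"y": -10,"z": -9,"roll": 6,"claw": 0.5},
  {"x": 1,"y": -14,"z": -12,"roll": 9,"claw": 0.5},
  {"x": 1,"y": -17,"z": -15,"roll": 12,"claw": 0.5},
  {"x": 1,"y": -20,"z": -18,"roll": 15,"claw": 0.5},
  {"x": 1,"y": -23,"z": -21,"roll": 18,"claw": 0.5},
  {"x": 1.5,"y": -26,"z": -24,"roll": 20,"claw": 0.5},
  {"x": 1.5,"y": -29,"z": -26,"roll": 21,"claw": 0.5},
  {"x": 2,"y": -32,"z": -28,"roll": 22,"claw": 0.5},
  {"x": 2,"y": -35,"z": -30,"roll": 22.9,"claw": 0.5},
  {"x": 2,"y": -38,"z": -32,"roll": 22.9,"claw": 0.5},
  {"x": 2.5,"y": -41,"z": -34,"roll": 22.9,"claw": 0.5},
  {"x": 2.5,"y": -44,"z": -36,"roll": 22.9,"claw": 0.5},
  {"x": 3,"y": -47,"z": -38,"roll": 22.9,"claw": 0.5},
  {"x": 3,"y": -50,"z": -40,"roll": 22.9,"claw": 0.5},
  {"x": 3,"y": -53,"z": -42,"roll": 22.9,"claw": 0.5},
  {"x": 3,"y": -56,"z": -44.5,"roll": 22.9,"claw": 0.5},
  {"x": 3.1,"y": -58.4,"z": -46.5,"roll": 22.9,"claw": 0.5},
  {"x": 3.1,"y": -58.4,"z": -46.5,"roll": 22.9,"claw": 0.5},
  {"x": 3.1,"y": -58.4,"z": -46.5,"roll": 22.9,"claw": 0.5},
])

```text
t: 3.37
eef_pos: [0.4344, 0.1725, 0.2001]
orientation: [-0.707, -0.024, 0.707, -0.023]
ft_force: [-0.0, -0.5, -0.0]
opening: 0.0431
```

```bash
python3 - <<'E'
from h import *
go('r',.175,0,.2);go('r',.175,0,.078)
E
```

```text
t 3.37 tcp [0.4344 0.1725 0.2001] F [-0.04 -0.49 -0.01] op 0.0431
toolaxes cols
 [[-0.001  0.066 -0.998]
 [ 0.001 -0.998 -0.066]
 [-1.    -0.001  0.   ]]
th 0.17 target [0.4344 0.1703 0.2   ] x 0.01 y 0.22 z 0.01 roll 0.2
t 3.37 tcp [0.4344 0.1725 0.2001] F [-0.04 -0.49 -0.01] op 0.0431
toolaxes cols
 [[-0.001  0.066 -0.998]
 [ 0.001 -0.998 -0.066]
 [-1.    -0.001  0.   ]]
th 0.17 target [0.4344 0.1703 0.078 ] x 12.21 y 0.23 z 0.00 roll 0.2
```

Emit:
arm_command([
  {"x": 3,"y": 0.2,"z": 0,"claw": 0.5},
  {"x": 5.5,"y": 0.2,"z": 0,"claw": 0.5},
  {"x": 7.5,"y": 0.2,"z": 0,"claw": 0.5},
  {"x": 9,"y": 0.2,"z": 0,"claw": 0.5},
  {"x": 10.5,"y": 0.2,"z": 0,"claw": 0.5},
  {"x": 11.5,"y": 0.2,"z": 0,"claw": 0.5},
  {"x": 12.2,"y": 0.2,"z": 0,"claw": 0.5},
  {"x": 12.2,"y": 0.2,"z": 0,"claw": 0.5},
  {"x": 12.2,"y": 0.2,"z": 0,"claw": 0.5},
])

```text
validation failed for argument at $.in...
```

```bash
python3 - <<'E'
from h import *
where('r')
out=[]
for cn,(r0,c0) in(("top",(180,220)),("scene",(120,200))):
    c=robot.capture(cn);out.append(cv2.resize(c["frame"][r0:r0+100,c0:c0+130,::-1],None,fx=3,fy=3))
cv2.imwrite("pics/d1.png",np.hstack(out))
for th in (.25,.35,.45): go('r',th,.006,.078)
E
```

```text
t 3.37 tcp [0.4344 0.1725 0.2001] F [-0.04 -0.49 -0.01] op 0.0431
toolaxes cols
 [[-0.001  0.066 -0.998]
 [ 0.001 -0.998 -0.066]
 [-1.    -0.001  0.   ]]
angle of tcp about axis 0.144 r 0.0699 F along tooly 0.49 along toolz 0.07
t 3.47 tcp [0.4344 0.1699 0.2001] F [-0.08  0.63 -0.2 ] op 0.0428
toolaxes cols
 [[-0.     0.062 -0.998]
 [-0.    -0.998 -0.062]
 [-1.     0.     0.   ]]
th 0.25 target [0.4358 0.1591 0.078 ] x 12.21 y 1.08 z -0.07 roll -4.3
t 3.47 tcp [0.4344 0.1699 0.2001] F [-0.08  0.63 -0.2 ] op 0.0428
toolaxes cols
 [[-0.     0.062 -0.998]
 [-0.    -0.998 -0.062]
 [-1.     0.     0.   ]]
th 0.35 target [0.4377 0.1524 0.078 ] x 12.21 y 1.76 z -0.22 roll -10.0
t 3.47 tcp [0.4344 0.1699 0.2001] F [-0.08  0.63 -0.2 ] op 0.0428
toolaxes cols
 [[-0.     0.062 -0.998]
 [-0.    -0.998 -0.062]
 [-1.     0.     0.   ]]
th 0.45 target [0.4402 0.1458 0.078 ] x 12.21 y 2.43 z -0.43 roll -15.7
```

View pics/d1.png

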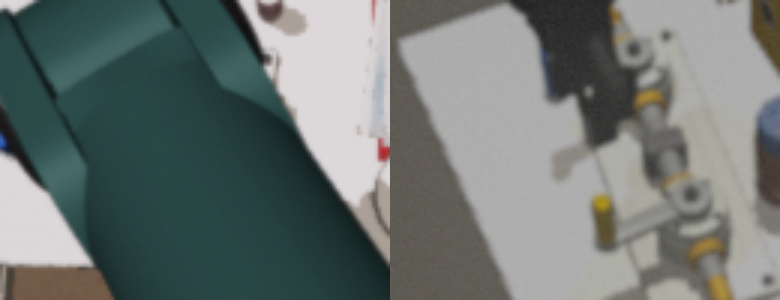

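The call was refused, so the arm didn't move. The picture shows the gripper still up at 0.2 m with the yellow post clear below it, at (603,215) in the crop. I'll repeat the call with every field given.

Emit:
arm_command([
  {"x": 3,"y": 0,"z": 0,"roll": 0,"claw": 0.5},
  {"x": 5.5,"y": 0,"z": 0,"roll": 0,"claw": 0.5},
  {"x": 7.5,"y": 0,"z": 0,"roll": 0,"claw": 0.5},
  {"x": 9,"y": 0,"z": 0,"roll": 0,"claw": 0.5},
  {"x": 10.5,"y": 0,"z": 0,"roll": 0,"claw": 0.5},
  {"x": 11.5,"y": 0,"z": 0,"roll": 0,"claw": 0.5},
  {"x": 12.2,"y": 0,"z": 0,"roll": 0,"claw": 0.5},
  {"x": 12.2,"y": 0,"z": 0,"roll": 0,"claw": 0.5},
  {"x": 12.2,"y": 0,"z": 0,"roll": 0,"claw": 0.5},
])

```text
t: 4.22
eef_pos: [0.4345, 0.1695, 0.0784]
orientation: [-0.707, -0.022, 0.707, -0.022]
ft_force: [0.2, -0.1, 0.7]
opening: 0.0426
```

```bash
python3 - <<'E'
from h import *
where('r')
out=[]
for cn,(r0,c0) in(("scene",(120,200)),):
    c=robot.capture(cn);out.append(cv2.resize(c["frame"][r0:r0+100,c0:c0+130,::-1],None,fx=4,fy=4))
cv2.imwrite("pics/d2.png",np.hstack(out))
for th in (.25,.35,.45): go('r',th,.006,.078)
E
```

```text
t 4.22 tcp [0.4345 0.1695 0.0784] F [ 0.17 -0.12  0.74] op 0.0426
toolaxes cols
 [[-0.     0.061 -0.998]
 [-0.    -0.998 -0.061]
 [-1.     0.     0.   ]]
angle of tcp about axis 0.186 r 0.0699 F along tooly 0.14 along toolz -0.17
t 4.27 tcp [0.4348 0.1697 0.0788] F [0.66 0.1  0.56] op 0.0427
toolaxes cols
 [[ 0.     0.061 -0.998]
 [-0.    -0.998 -0.061]
 [-1.     0.    -0.   ]]
th 0.25 target [0.4358 0.1591 0.078 ] x 0.08 y 1.07 z -0.04 roll -4.3
t 4.27 tcp [0.4348 0.1697 0.0788] F [0.66 0.1  0.56] op 0.0427
toolaxes cols
 [[ 0.     0.061 -0.998]
 [-0.    -0.998 -0.061]
 [-1.     0.    -0.   ]]
th 0.35 target [0.4377 0.1524 0.078 ] x 0.08 y 1.75 z -0.18 roll -10.0
t 4.27 tcp [0.4348 0.1697 0.0788] F [0.66 0.1  0.56] op 0.0427
toolaxes cols
 [[ 0.     0.061 -0.998]
 [-0.    -0.998 -0.061]
 [-1.     0.    -0.   ]]
th 0.45 target [0.4402 0.1458 0.078 ] x 0.08 y 2.42 z -0.40 roll -15.8
```

View pics/d2.png

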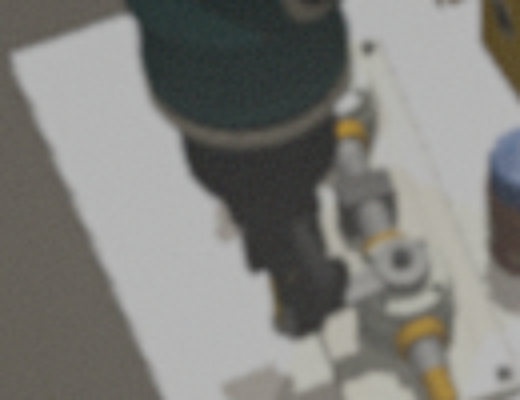

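The yellow sliver at crop (280,295) shows the post sitting between the fingers. I'll narrow the cage and swing to about 0.35 rad.

Emit:
arm_command([
  {"x": 0,"y": 0,"z": 0,"roll": 0,"claw": 0.33},
  {"x": 0,"y": 0.2,"z": 0,"roll": -1,"claw": 0.33},
  {"x": 0,"y": 0.5,"z": 0,"roll": -2,"claw": 0.33},
  {"x": 0,"y": 0.8,"z": 0,"roll": -3,"claw": 0.33},
  {"x": 0,"y": 1.1,"z": -0.05,"roll": -4.5,"claw": 0.33},
  {"x": 0,"y": 1.4,"z": -0.1,"roll": -7,"claw": 0.33},
  {"x": 0,"y": 1.75,"z": -0.2,"roll": -10,"claw": 0.33},
  {"x": 0,"y": 1.75,"z": -0.2,"roll": -10,"claw": 0.33},
  {"x": 0,"y": 1.75,"z": -0.2,"roll": -10,"claw": 0.33},
])

```text
t: 5.02
eef_pos: [0.4379, 0.152, 0.0788]
orientation: [0.702, 0.083, -0.702, 0.083]
ft_force: [-0.0, 0.5, 1.1]
opening: 0.0285
```

```bash
python3 - <<'E'
from h import *
where('r')
for th in (.45,.55): go('r',th,.006,.078)
E
```

```text
t 5.02 tcp [0.4379 0.152  0.0788] F [-0.02  0.52  1.13] op 0.0285
toolaxes cols
 [[ 0.     0.232 -0.973]
 [-0.    -0.973 -0.232]
 [-1.     0.    -0.   ]]
angle of tcp about axis 0.442 r 0.0701 F along tooly -0.51 along toolz -0.1
t 5.02 tcp [0.4379 0.152  0.0788] F [-0.02  0.52  1.13] op 0.0285
toolaxes cols
 [[ 0.     0.232 -0.973]
 [-0.    -0.973 -0.232]
 [-1.     0.    -0.   ]]
th 0.45 target [0.4402 0.1458 0.078 ] x 0.08 y 0.65 z -0.08 roll -5.9
t 5.02 tcp [0.4379 0.152  0.0788] F [-0.02  0.52  1.13] op 0.0285
toolaxes cols
 [[ 0.     0.232 -0.973]
 [-0.    -0.973 -0.232]
 [-1.     0.    -0.   ]]
th 0.55 target [0.4434 0.1396 0.078 ] x 0.08 y 1.34 z -0.25 roll -11.6
```

Emit:
arm_command([
  {"x": 0.1,"y": 0.2,"z": 0,"roll": -2,"claw": 0.33},
  {"x": 0.1,"y": 0.4,"z": -0.04,"roll": -4,"claw": 0.33},
  {"x": 0.1,"y": 0.65,"z": -0.08,"roll": -5.8,"claw": 0.33},
  {"x": 0.1,"y": 0.65,"z": -0.08,"roll": -5.8,"claw": 0.33},
  {"x": 0.1,"y": 0.65,"z": -0.08,"roll": -5.8,"claw": 0.33},
])

```text
t: 5.43
eef_pos: [0.4402, 0.1459, 0.0778]
orientation: [0.697, 0.117, -0.697, 0.117]
ft_force: [-0.8, -0.4, -0.2]
opening: 0.0278
```

```bash
python3 - <<'E'
from h import *
where('r')
go('r',.55,.006,.078)
E
```

```text
t 5.43 tcp [0.4402 0.1459 0.0778] F [-0.79 -0.43 -0.16] op 0.0278
toolaxes cols
 [[ 0.     0.327 -0.945]
 [-0.    -0.945 -0.327]
 [-1.     0.    -0.   ]]
angle of tcp about axis 0.535 r 0.0702 F along tooly 0.15 along toolz 0.89
t 5.43 tcp [0.4402 0.1459 0.0778] F [-0.79 -0.43 -0.16] op 0.0278
toolaxes cols
 [[ 0.     0.327 -0.945]
 [-0.    -0.945 -0.327]
 [-1.     0.    -0.   ]]
th 0.55 target [0.4434 0.1396 0.078 ] x -0.02 y 0.70 z -0.10 roll -5.9
```

Emit:
arm_command([
  {"x": 0,"y": 0.2,"z": 0,"roll": -2,"claw": 0.33},
  {"x": 0,"y": 0.45,"z": -0.05,"roll": -4,"claw": 0.33},
  {"x": 0,"y": 0.7,"z": -0.1,"roll": -5.8,"claw": 0.33},
  {"x": 0,"y": 0.7,"z": -0.1,"roll": -5.8,"claw": 0.33},
])

```text
t: 5.77
eef_pos: [0.4435, 0.1394, 0.0778]
orientation: [0.691, 0.152, -0.69, 0.152]
ft_force: [0.8, 0.7, 0.1]
opening: 0.028
```

```bash
python3 - <<'E'
from h import *
where('r')
go('r',.65,.006,.078)
out=[]
for cn,(r0,c0) in(("scene",(120,200)),):
    c=robot.capture(cn);out.append(cv2.resize(c["frame"][r0:r0+100,c0:c0+130,::-1],None,fx=4,fy=4))
cv2.imwrite("pics/d3.png",np.hstack(out))
E
```

```text
t 5.77 tcp [0.4435 0.1394 0.0778] F [0.82 0.68 0.11] op 0.028
toolaxes cols
 [[ 0.     0.421 -0.907]
 [-0.    -0.907 -0.421]
 [-1.     0.    -0.   ]]
angle of tcp about axis 0.637 r 0.0703 F along tooly -0.27 along toolz -1.03
t 5.77 tcp [0.4435 0.1394 0.0778] F [0.82 0.68 0.11] op 0.028
toolaxes cols
 [[ 0.     0.421 -0.907]
 [-0.    -0.907 -0.421]
 [-1.     0.    -0.   ]]
th 0.65 target [0.4472 0.1337 0.078 ] x -0.02 y 0.68 z -0.10 roll -5.9
```

View pics/d3.png

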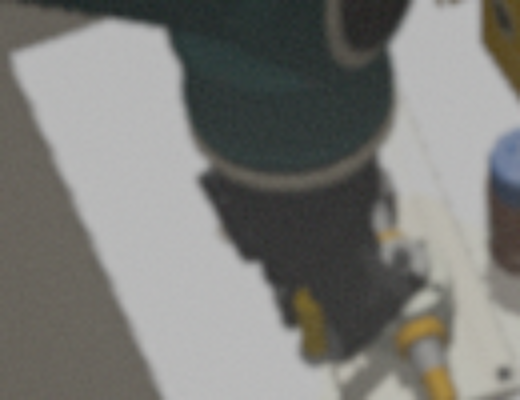

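The yellow post, now at crop (310,325), has moved along with the fingers and the force is about zero. I'll carry on in small steps.

Emit:
arm_command([
  {"x": 0,"y": 0.2,"z": 0,"roll": -2,"claw": 0.33},
  {"x": 0,"y": 0.45,"z": -0.05,"roll": -4,"claw": 0.33},
  {"x": 0,"y": 0.68,"z": -0.1,"roll": -5.8,"claw": 0.33},
  {"x": 0,"y": 0.68,"z": -0.1,"roll": -5.8,"claw": 0.33},
])

```text
t: 6.15
eef_pos: [0.4472, 0.1338, 0.0778]
orientation: [0.682, 0.186, -0.682, 0.186]
ft_force: [-0.6, -0.7, -0.7]
opening: 0.0282
```

```bash
python3 - <<'E'
from h import *
where('r')
go('r',.75,.006,.078)
E
```

```text
t 6.15 tcp [0.4472 0.1338 0.0778] F [-0.64 -0.75 -0.7 ] op 0.0282
toolaxes cols
 [[ 0.     0.508 -0.861]
 [-0.    -0.861 -0.508]
 [-1.     0.    -0.   ]]
angle of tcp about axis 0.734 r 0.0702 F along tooly 0.32 along toolz 0.93
t 6.15 tcp [0.4472 0.1338 0.0778] F [-0.64 -0.75 -0.7 ] op 0.0282
toolaxes cols
 [[ 0.     0.508 -0.861]
 [-0.    -0.861 -0.508]
 [-1.     0.    -0.   ]]
th 0.75 target [0.4516 0.1282 0.078 ] x -0.02 y 0.70 z -0.09 roll -5.9
```

Emit:
arm_command([
  {"x": 0,"y": 0.2,"z": 0,"roll": -2,"claw": 0.33},
  {"x": 0,"y": 0.45,"z": -0.05,"roll": -4,"claw": 0.33},
  {"x": 0,"y": 0.7,"z": -0.1,"roll": -5.8,"claw": 0.33},
  {"x": 0,"y": 0.7,"z": -0.1,"roll": -5.8,"claw": 0.33},
])

```text
t: 6.48
eef_pos: [0.4517, 0.1282, 0.0778]
orientation: [0.672, 0.22, -0.672, 0.22]
ft_force: [-0.3, -0.6, -0.3]
opening: 0.028
```

```bash
python3 - <<'E'
from h import *
where('r')
go('r',.85,.006,.078)
E
```

```text
t 6.48 tcp [0.4517 0.1282 0.0778] F [-0.31 -0.63 -0.29] op 0.028
toolaxes cols
 [[ 0.     0.592 -0.806]
 [-0.    -0.806 -0.592]
 [-1.     0.    -0.   ]]
angle of tcp about axis 0.836 r 0.0701 F along tooly 0.32 along toolz 0.63
t 6.48 tcp [0.4517 0.1282 0.0778] F [-0.31 -0.63 -0.29] op 0.028
toolaxes cols
 [[ 0.     0.592 -0.806]
 [-0.    -0.806 -0.592]
 [-1.     0.    -0.   ]]
th 0.85 target [0.4565 0.1231 0.078 ] x -0.02 y 0.69 z -0.08 roll -5.9
```

Emit:
arm_command([
  {"x": 0,"y": 0.2,"z": 0,"roll": -2,"claw": 0.33},
  {"x": 0,"y": 0.45,"z": -0.05,"roll": -4,"claw": 0.33},
  {"x": 0,"y": 0.7,"z": -0.1,"roll": -5.8,"claw": 0.33},
  {"x": 0,"y": 0.7,"z": -0.1,"roll": -5.8,"claw": 0.33},
])

```text
t: 6.82
eef_pos: [0.4567, 0.1231, 0.0778]
orientation: [0.66, 0.253, -0.66, 0.254]
ft_force: [-0.4, -0.6, -0.9]
opening: 0.0283
```

Emit:
arm_command([
  {"x": 0,"y": 0.2,"z": 0,"roll": -2,"claw": 0.33},
  {"x": 0,"y": 0.4,"z": -0.05,"roll": -4,"claw": 0.33},
  {"x": 0,"y": 0.6,"z": -0.1,"roll": -5.8,"claw": 0.33},
  {"x": 0,"y": 0.6,"z": -0.1,"roll": -5.8,"claw": 0.33},
])

```text
t: 7.15
eef_pos: [0.4615, 0.1194, 0.0777]
orientation: [0.647, 0.286, -0.647, 0.286]
ft_force: [-0.7, -0.3, 0.2]
opening: 0.0282
```

```bash
python3 - <<'E'
from h import *
where('r')
go('r',1.05,.006,.078)
E
```

```text
t 7.15 tcp [0.4615 0.1194 0.0777] F [-0.71 -0.31  0.18] op 0.0282
toolaxes cols
 [[ 0.     0.74  -0.673]
 [-0.    -0.673 -0.74 ]
 [-1.     0.    -0.   ]]
angle of tcp about axis 1.024 r 0.0699 F along tooly -0.32 along toolz 0.71
t 7.15 tcp [0.4615 0.1194 0.0777] F [-0.71 -0.31  0.18] op 0.0282
toolaxes cols
 [[ 0.     0.74  -0.673]
 [-0.    -0.673 -0.74 ]
 [-1.     0.    -0.   ]]
th 1.05 target [0.4677 0.1147 0.078 ] x -0.03 y 0.78 z -0.07 roll -5.9
```

Emit:
arm_command([
  {"x": 0,"y": 0.25,"z": 0,"roll": -2,"claw": 0.33},
  {"x": 0,"y": 0.5,"z": -0.04,"roll": -4,"claw": 0.33},
  {"x": 0,"y": 0.78,"z": -0.07,"roll": -5.9,"claw": 0.33},
  {"x": 0,"y": 0.78,"z": -0.07,"roll": -5.9,"claw": 0.33},
])

```text
t: 7.48
eef_pos: [0.4678, 0.1147, 0.0777]
orientation: [0.631, 0.318, -0.631, 0.318]
ft_force: [0.1, -0.8, 0.5]
opening: 0.0284
```

Emit:
arm_command([
  {"x": 0,"y": 0.25,"z": 0,"roll": -2,"claw": 0.33},
  {"x": 0,"y": 0.5,"z": -0.05,"roll": -4,"claw": 0.33},
  {"x": 0,"y": 0.7,"z": -0.1,"roll": -5.8,"claw": 0.33},
  {"x": 0,"y": 0.7,"z": -0.1,"roll": -5.8,"claw": 0.33},
])

```text
t: 7.82
eef_pos: [0.4741, 0.1114, 0.0777]
orientation: [0.615, 0.349, -0.615, 0.349]
ft_force: [-0.1, 0.2, 0.7]
opening: 0.028
```

```bash
python3 - <<'E'
from h import *
where('r')
for t in(1.3,1.45,1.5,1.57,1.62):go('r',t,.006,.078)
E
```

```text
t 7.82 tcp [0.4741 0.1114 0.0777] F [-0.12  0.25  0.7 ] op 0.028
toolaxes cols
 [[ 0.     0.859 -0.512]
 [ 0.    -0.512 -0.859]
 [-1.     0.    -0.   ]]
angle of tcp about axis 1.239 r 0.0701 F along tooly -0.23 along toolz -0.15
t 7.82 tcp [0.4741 0.1114 0.0777] F [-0.12  0.25  0.7 ] op 0.028
toolaxes cols
 [[ 0.     0.859 -0.512]
 [ 0.    -0.512 -0.859]
 [-1.     0.    -0.   ]]
th 1.30 target [0.4836 0.1075 0.078 ] x -0.03 y 1.02 z -0.15 roll -8.8
t 7.82 tcp [0.4741 0.1114 0.0777] F [-0.12  0.25  0.7 ] op 0.028
toolaxes cols
 [[ 0.     0.859 -0.512]
 [ 0.    -0.512 -0.859]
 [-1.     0.    -0.   ]]
th 1.45 target [0.4939 0.1051 0.078 ] x -0.03 y 2.02 z -0.48 roll -17.4
t 7.82 tcp [0.4741 0.1114 0.0777] F [-0.12  0.25  0.7 ] op 0.028
toolaxes cols
 [[ 0.     0.859 -0.512]
 [ 0.    -0.512 -0.859]
 [-1.     0.    -0.   ]]
th 1.50 target [0.4974 0.1047 0.078 ] x -0.03 y 2.34 z -0.62 roll -20.2
t 7.82 tcp [0.4741 0.1114 0.0777] F [-0.12  0.25  0.7 ] op 0.028
toolaxes cols
 [[ 0.     0.859 -0.512]
 [ 0.    -0.512 -0.859]
 [-1.     0.    -0.   ]]
th 1.57 target [0.5023 0.1044 0.078 ] x -0.03 y 2.78 z -0.84 roll -24.3
t 7.82 tcp [0.4741 0.1114 0.0777] F [-0.12  0.25  0.7 ] op 0.028
toolaxes cols
 [[ 0.     0.859 -0.512]
 [ 0.    -0.512 -0.859]
 [-1.     0.    -0.   ]]
th 1.62 target [0.5058 0.1044 0.078 ] x -0.03 y 3.08 z -1.02 roll -27.1
```

The right lever is still free at about 1.16 rad, past the latest bind angle, so it is the free one. I'll take it up to its stop.

Emit:
arm_command([
  {"x": 0,"y": 0.35,"z": -0.03,"roll": -3,"claw": 0.33},
  {"x": 0,"y": 0.7,"z": -0.08,"roll": -6,"claw": 0.33},
  {"x": 0,"y": 1.02,"z": -0.15,"roll": -8.8,"claw": 0.33},
  {"x": 0,"y": 1.35,"z": -0.25,"roll": -11.7,"claw": 0.33},
  {"x": 0,"y": 1.7,"z": -0.36,"roll": -14.5,"claw": 0.33},
  {"x": 0,"y": 2.02,"z": -0.48,"roll": -17.4,"claw": 0.33},
  {"x": 0,"y": 2.34,"z": -0.62,"roll": -20.2,"claw": 0.33},
  {"x": 0,"y": 2.34,"z": -0.62,"roll": -20.2,"claw": 0.33},
])

```text
t: 8.48
eef_pos: [0.4976, 0.1048, 0.0776]
orientation: [0.544, 0.451, -0.544, 0.451]
ft_force: [0.3, 0.1, 0.3]
opening: 0.0283
```

```bash
python3 - <<'E'
from h import *
where('r')
for t in(1.57,1.62):go('r',t,.006,.078)
E
```

```text
t 8.48 tcp [0.4976 0.1048 0.0776] F [0.32 0.14 0.33] op 0.0283
toolaxes cols
 [[ 0.     0.983 -0.185]
 [ 0.    -0.185 -0.983]
 [-1.     0.    -0.   ]]
angle of tcp about axis 1.589 r 0.0702 F along tooly 0.29 along toolz -0.2
t 8.48 tcp [0.4976 0.1048 0.0776] F [0.32 0.14 0.33] op 0.0283
toolaxes cols
 [[ 0.     0.983 -0.185]
 [ 0.    -0.185 -0.983]
 [-1.     0.    -0.   ]]
th 1.57 target [0.5023 0.1044 0.078 ] x -0.04 y 0.46 z -0.05 roll -4.1
t 8.48 tcp [0.4976 0.1048 0.0776] F [0.32 0.14 0.33] op 0.0283
toolaxes cols
 [[ 0.     0.983 -0.185]
 [ 0.    -0.185 -0.983]
 [-1.     0.    -0.   ]]
th 1.62 target [0.5058 0.1044 0.078 ] x -0.04 y 0.81 z -0.11 roll -7.0
```

Emit:
arm_command([
  {"x": 0,"y": 0.2,"z": -0.02,"roll": -2,"claw": 0.33},
  {"x": 0,"y": 0.46,"z": -0.05,"roll": -4.1,"claw": 0.33},
  {"x": 0,"y": 0.46,"z": -0.05,"roll": -4.1,"claw": 0.33},
  {"x": 0,"y": 0.46,"z": -0.05,"roll": -4.1,"claw": 0.33},
])

```text
t: 8.82
eef_pos: [0.502, 0.1046, 0.0776]
orientation: [0.529, 0.47, -0.528, 0.47]
ft_force: [0.7, 0.5, -1.0]
opening: 0.0281
```

Emit:
arm_command([
  {"x": 0,"y": 0.15,"z": 0,"roll": 0,"claw": 0.33},
  {"x": 0,"y": 0.15,"z": 0,"roll": 0,"claw": 0.33},
  {"x": 0,"y": 0.15,"z": 0,"roll": 0,"claw": 0.33},
])

```text
t: 9.07
eef_pos: [0.5025, 0.1045, 0.0774]
orientation: [-0.529, -0.469, 0.53, -0.469]
ft_force: [-6.2, 0.1, 5.0]
opening: 0.0281
```

```bash
python3 - <<'E'
from h import *
where('r')
E
```

```text
t 9.07 tcp [0.5025 0.1045 0.0774] F [-6.23  0.12  5.03] op 0.0281
toolaxes cols
 [[-0.001  0.993 -0.12 ]
 [-0.    -0.12  -0.993]
 [-1.    -0.001  0.   ]]
angle of tcp about axis 1.659 r 0.0702 F along tooly -6.21 along toolz 0.63
```

It met the stop: 6 N and no further motion, at a lever angle of about 1.57. I'll back off to centre and lift.

Emit:
arm_command([
  {"x": 0,"y": -0.3,"z": 0,"roll": 0,"claw": 0.33},
  {"x": 0,"y": -0.6,"z": 0,"roll": 0,"claw": 0.4},
  {"x": -0.5,"y": -0.6,"z": 0,"roll": 0,"claw": 0.45},
  {"x": -3,"y": -0.6,"z": 0,"roll": 0,"claw": 0.5},
  {"x": -6,"y": -0.6,"z": 0,"roll": 0,"claw": 0.5},
  {"x": -9,"y": -0.6,"z": 0,"roll": 0,"claw": 0.5},
  {"x": -10,"y": -0.6,"z": 0,"roll": 0,"claw": 0.5},
  {"x": -10,"y": -0.6,"z": 0,"roll": 0,"claw": 0.5},
])

```text
t: 9.73
eef_pos: [0.4979, 0.1055, 0.1801]
orientation: [0.53, 0.468, -0.529, 0.47]
ft_force: [0.1, -0.1, 0.0]
opening: 0.043
```

```bash
python3 - <<'E'
from h import *
go('l',.186,0,.19);
c=robot.capture("scene")
for n in("left_post","right_post","left_axis","right_axis"):
    for r in robot.place_of("scene",n)[:2]:print(n,r["p"],r["uv"],atz(c,r["uv"],Z[n]))
E
```

```text
t 9.73 tcp [0.4979 0.1055 0.1801] F [ 0.07 -0.15  0.  ] op 0.043
toolaxes cols
 [[ 0.003  0.993 -0.121]
 [-0.    -0.121 -0.993]
 [-1.     0.003 -0.   ]]
th 0.19 target [0.4514 0.3186 0.19  ] x -1.01 y -7.19 z -20.60 roll 78.9
left_post 0.74 [252.3, 137.8] [0.44891749 0.31219184 0.11      ]
right_post 0.64 [307.0, 197.0] [0.49232834 0.11160538 0.11      ]
left_axis 0.59 [279.1, 138.1] [0.51433152 0.31983074 0.068     ]
right_axis 0.85 [298.4, 185.2] [0.49920239 0.17470506 0.068     ]
right_axis 0.39 [306.9, 196.8] [0.50311226 0.13840607 0.068     ]
```

Emit:
arm_command([
  {"x": -1,"y": -0.5,"z": -2,"roll": 7,"claw": 0.5},
  {"x": -1,"y": -1,"z": -4,"roll": 14,"claw": 0.5},
  {"x": -1,"y": -1.5,"z": -6,"roll": 21,"claw": 0.5},
  {"x": -1,"y": -2,"z": -8,"roll": 28,"claw": 0.5},
  {"x": -1,"y": -3,"z": -10,"roll": 35,"claw": 0.5},
  {"x": -1,"y": -4,"z": -12,"roll": 42,"claw": 0.5},
  {"x": -1,"y": -5,"z": -14,"roll": 49,"claw": 0.5},
  {"x": -1,"y": -5.5,"z": -16,"roll": 56,"claw": 0.5},
  {"x": -1,"y": -6,"z": -18,"roll": 63,"claw": 0.5},
  {"x": -1,"y": -6.5,"z": -19,"roll": 70,"claw": 0.5},
  {"x": -1,"y": -7.2,"z": -20.6,"roll": 77,"claw": 0.5},
  {"x": -1,"y": -7.2,"z": -20.6,"roll": 78.9,"claw": 0.5},
  {"x": -1,"y": -7.2,"z": -20.6,"roll": 78.9,"claw": 0.5},
  {"x": -1,"y": -7.2,"z": -20.6,"roll": 78.9,"claw": 0.5},
])

```text
t: 11.15
eef_pos: [0.4492, 0.318, 0.1858]
orientation: [-0.705, -0.026, 0.708, -0.027]
ft_force: [0.9, 0.1, 0.1]
opening: 0.0431
```

```bash
python3 - <<'E'
from h import *
go('l',.186,0,.078);
c=robot.capture("scene");cv2.imwrite("pics/d4.png",cv2.resize(c["frame"][80:230,190:390,::-1],None,fx=3,fy=3))
E
```

```text
t 11.15 tcp [0.4492 0.318  0.1858] F [0.91 0.09 0.14] op 0.0431
toolaxes cols
 [[-0.004  0.075 -0.997]
 [-0.001 -0.997 -0.075]
 [-1.     0.001  0.004]]
th 0.19 target [0.4514 0.3186 0.078 ] x 10.78 y -0.05 z -0.26 roll 0.2
```

View pics/d4.png

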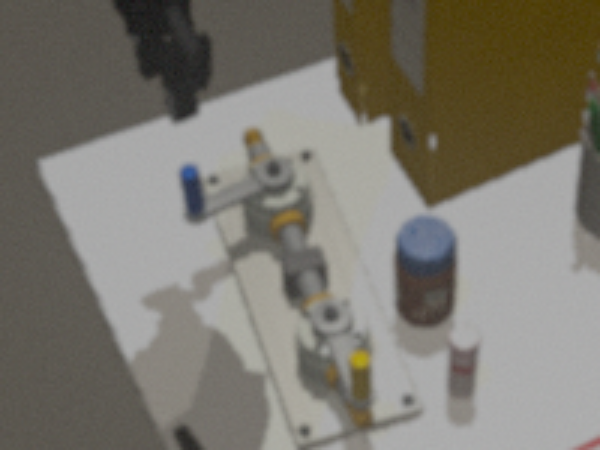

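In this view the yellow post, at crop (360,375), now lies over the pipe, so the right lever is open. The blue post is untouched at (190,190). I'll descend over it.

Emit:
arm_command([
  {"x": 2.5,"y": 0,"z": -0.2,"roll": 0,"claw": 0.5},
  {"x": 4.5,"y": 0,"z": -0.25,"roll": 0,"claw": 0.5},
  {"x": 6.5,"y": 0,"z": -0.25,"roll": 0,"claw": 0.5},
  {"x": 8,"y": 0,"z": -0.25,"roll": 0,"claw": 0.5},
  {"x": 9.5,"y": 0,"z": -0.25,"roll": 0,"claw": 0.5},
  {"x": 10.3,"y": 0,"z": -0.25,"roll": 0,"claw": 0.5},
  {"x": 10.8,"y": 0,"z": -0.25,"roll": 0,"claw": 0.5},
  {"x": 10.8,"y": 0,"z": -0.25,"roll": 0,"claw": 0.5},
])

```text
t: 11.87
eef_pos: [0.4514, 0.3173, 0.0773]
orientation: [-0.705, -0.026, 0.708, -0.027]
ft_force: [0.3, 0.0, -0.3]
opening: 0.0424
```

```bash
python3 - <<'E'
from h import *
where('l')
c=robot.capture("scene");cv2.imwrite("pics/d5.png",cv2.resize(c["frame"][80:230,190:390,::-1],None,fx=3,fy=3))
for t in (.25,.32): go('l',t,.006,.078)
E
```

```text
t 11.87 tcp [0.4514 0.3173 0.0773] F [ 0.32  0.01 -0.28] op 0.0424
toolaxes cols
 [[-0.005  0.075 -0.997]
 [-0.001 -0.997 -0.075]
 [-1.     0.001  0.005]]
angle of tcp about axis 0.204 r 0.07 F along tooly 0.02 along toolz -0.32
t 11.92 tcp [0.4517 0.3177 0.0781] F [-0.44  0.71 -0.8 ] op 0.043
toolaxes cols
 [[-0.004  0.075 -0.997]
 [-0.001 -0.997 -0.075]
 [-1.     0.001  0.004]]
th 0.25 target [0.4527 0.3082 0.078 ] x 0.01 y 0.95 z -0.03 roll -3.5
t 11.92 tcp [0.4517 0.3177 0.0781] F [-0.44  0.71 -0.8 ] op 0.043
toolaxes cols
 [[-0.004  0.075 -0.997]
 [-0.001 -0.997 -0.075]
 [-1.     0.001  0.004]]
th 0.32 target [0.4539 0.3035 0.078 ] x 0.01 y 1.43 z -0.12 roll -7.5
```

View pics/d5.png

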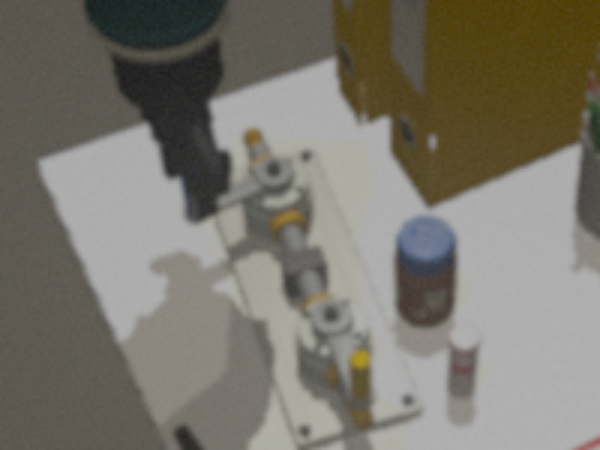

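The blue sliver between the fingers, at (190,195), shows the post is caged. I'll narrow and push to about 0.32 rad, below the earliest bind.

Emit:
arm_command([
  {"x": 0,"y": 0,"z": 0,"roll": 0,"claw": 0.33},
  {"x": 0,"y": 0.2,"z": 0,"roll": -1,"claw": 0.33},
  {"x": 0,"y": 0.5,"z": 0,"roll": -2,"claw": 0.33},
  {"x": 0,"y": 0.8,"z": -0.03,"roll": -3,"claw": 0.33},
  {"x": 0,"y": 1.1,"z": -0.06,"roll": -4.5,"claw": 0.33},
  {"x": 0,"y": 1.4,"z": -0.12,"roll": -7.5,"claw": 0.33},
  {"x": 0,"y": 1.4,"z": -0.12,"roll": -7.5,"claw": 0.33},
  {"x": 0,"y": 1.4,"z": -0.12,"roll": -7.5,"claw": 0.33},
])

```text
t: 12.58
eef_pos: [0.4541, 0.3035, 0.0782]
orientation: [-0.702, -0.072, 0.705, -0.072]
ft_force: [0.5, 1.0, 0.2]
opening: 0.0285
```

Emit:
arm_command([
  {"x": 0,"y": 0.2,"z": -0.02,"roll": -1.5,"claw": 0.33},
  {"x": 0,"y": 0.4,"z": -0.05,"roll": -3,"claw": 0.33},
  {"x": 0,"y": 0.5,"z": -0.07,"roll": -4,"claw": 0.33},
  {"x": 0,"y": 0.5,"z": -0.07,"roll": -4,"claw": 0.33},
])

```text
t: 12.92
eef_pos: [0.4558, 0.2986, 0.0782]
orientation: [-0.699, -0.097, 0.702, -0.097]
ft_force: [0.1, 0.0, 0.1]
opening: 0.0283
```

```bash
python3 - <<'E'
from h import *
where('l')
go('l',.45,.006,.078)
E
```

```text
t 12.92 tcp [0.4558 0.2986 0.0782] F [0.11 0.03 0.06] op 0.0283
toolaxes cols
 [[-0.004  0.271 -0.963]
 [-0.001 -0.963 -0.271]
 [-1.    -0.     0.004]]
angle of tcp about axis 0.48 r 0.07 F along tooly 0.0 along toolz -0.11
t 12.92 tcp [0.4558 0.2986 0.0782] F [0.11 0.03 0.06] op 0.0283
toolaxes cols
 [[-0.004  0.271 -0.963]
 [-0.001 -0.963 -0.271]
 [-1.    -0.     0.004]]
th 0.45 target [0.4571 0.2949 0.078 ] x 0.02 y 0.39 z -0.02 roll -3.6
```

Emit:
arm_command([
  {"x": 0,"y": 0.2,"z": -0.02,"roll": -1.5,"claw": 0.33},
  {"x": 0,"y": 0.4,"z": -0.04,"roll": -3,"claw": 0.33},
  {"x": 0,"y": 0.5,"z": -0.05,"roll": -4,"claw": 0.33},
  {"x": 0,"y": 0.5,"z": -0.05,"roll": -4,"claw": 0.33},
])

```text
t: 13.25
eef_pos: [0.4578, 0.2938, 0.0782]
orientation: [-0.695, -0.121, 0.698, -0.121]
ft_force: [-0.2, 0.1, 0.5]
opening: 0.0282
```

Emit:
arm_command([
  {"x": 0,"y": 0.2,"z": -0.02,"roll": -1.5,"claw": 0.33},
  {"x": 0,"y": 0.4,"z": -0.05,"roll": -3,"claw": 0.33},
  {"x": 0,"y": 0.5,"z": -0.07,"roll": -4,"claw": 0.33},
  {"x": 0,"y": 0.5,"z": -0.07,"roll": -4,"claw": 0.33},
])

```text
t: 13.58
eef_pos: [0.4601, 0.2893, 0.0782]
orientation: [-0.691, -0.145, 0.693, -0.145]
ft_force: [-1.1, 0.2, 0.0]
opening: 0.0282
```

Emit:
arm_command([
  {"x": 0,"y": 0.2,"z": -0.02,"roll": -1.5,"claw": 0.33},
  {"x": 0,"y": 0.4,"z": -0.05,"roll": -3,"claw": 0.33},
  {"x": 0,"y": 0.5,"z": -0.07,"roll": -4,"claw": 0.33},
  {"x": 0,"y": 0.5,"z": -0.07,"roll": -4,"claw": 0.33},
])

```text
t: 13.92
eef_pos: [0.4629, 0.2849, 0.0781]
orientation: [-0.685, -0.169, 0.688, -0.169]
ft_force: [0.4, 0.2, -0.6]
opening: 0.028
```

```bash
python3 - <<'E'
from h import *
where('l')
go('l',.65,.006,.078)
E
```

```text
t 13.92 tcp [0.4629 0.2849 0.0781] F [ 0.41  0.2  -0.64] op 0.028
toolaxes cols
 [[-0.004  0.465 -0.885]
 [-0.001 -0.885 -0.465]
 [-1.    -0.001  0.004]]
angle of tcp about axis 0.701 r 0.0701 F along tooly 0.01 along toolz -0.46
t 13.92 tcp [0.4629 0.2849 0.0781] F [ 0.41  0.2  -0.64] op 0.028
toolaxes cols
 [[-0.004  0.465 -0.885]
 [-0.001 -0.885 -0.465]
 [-1.    -0.001  0.004]]
th 0.65 target [0.4641 0.2828 0.078 ] x 0.01 y 0.24 z -0.01 roll -3.0
```

Still free at about 0.61 rad.

Emit:
arm_command([
  {"x": 0,"y": 0.2,"z": -0.02,"roll": -1.5,"claw": 0.33},
  {"x": 0,"y": 0.4,"z": -0.05,"roll": -3,"claw": 0.33},
  {"x": 0,"y": 0.5,"z": -0.06,"roll": -4.5,"claw": 0.33},
  {"x": 0,"y": 0.5,"z": -0.06,"roll": -4.5,"claw": 0.33},
])

```text
t: 14.25
eef_pos: [0.4658, 0.2809, 0.0782]
orientation: [-0.678, -0.197, 0.681, -0.196]
ft_force: [-1.4, 1.9, 0.9]
opening: 0.028
```

About 2.4 N along the tangent now, so the bind may be starting. I'll take a smaller step.

Emit:
arm_command([
  {"x": 0,"y": 0.15,"z": -0.01,"roll": -1,"claw": 0.33},
  {"x": 0,"y": 0.3,"z": -0.03,"roll": -2.5,"claw": 0.33},
  {"x": 0,"y": 0.3,"z": -0.03,"roll": -2.5,"claw": 0.33},
  {"x": 0,"y": 0.3,"z": -0.03,"roll": -2.5,"claw": 0.33},
])

```text
t: 14.58
eef_pos: [0.4675, 0.2787, 0.0782]
orientation: [-0.674, -0.211, 0.676, -0.211]
ft_force: [-2.5, 3.0, -0.7]
opening: 0.0283
```

```bash
python3 - <<'E'
from h import *
where('l')
E
```

```text
t 14.58 tcp [0.4675 0.2787 0.0782] F [-2.46  2.96 -0.69] op 0.0283
toolaxes cols
 [[-0.004  0.569 -0.822]
 [-0.    -0.822 -0.569]
 [-1.    -0.002  0.003]]
angle of tcp about axis 0.811 r 0.07 F along tooly -3.83 along toolz 0.33
```

Emit:
arm_command([
  {"x": 0,"y": 0.15,"z": -0.01,"roll": -1,"claw": 0.33},
  {"x": 0,"y": 0.35,"z": -0.03,"roll": -2.5,"claw": 0.33},
  {"x": 0,"y": 0.35,"z": -0.03,"roll": -2.5,"claw": 0.33},
  {"x": 0,"y": 0.35,"z": -0.03,"roll": -2.5,"claw": 0.33},
])

```text
t: 14.92
eef_pos: [0.4696, 0.2762, 0.0782]
orientation: [-0.669, -0.226, 0.672, -0.225]
ft_force: [-2.5, 4.3, 1.0]
opening: 0.028
```

```bash
python3 - <<'E'
from h import *
where('l')
go('l',.5,-.006,.078)
E
```

```text
t 14.92 tcp [0.4696 0.2762 0.0782] F [-2.54  4.29  0.96] op 0.028
toolaxes cols
 [[-0.004  0.605 -0.797]
 [ 0.    -0.797 -0.605]
 [-1.    -0.003  0.003]]
angle of tcp about axis 0.857 r 0.0701 F along tooly -4.96 along toolz -0.57
t 14.92 tcp [0.4696 0.2762 0.0782] F [-2.54  4.29  0.96] op 0.028
toolaxes cols
 [[-0.004  0.605 -0.797]
 [ 0.    -0.797 -0.605]
 [-1.    -0.003  0.003]]
th 0.50 target [0.4541 0.3029 0.078 ] x 0.03 y -3.06 z -0.38 roll 15.0
```

The force is rising steadily: 2.4, then 3.8, then 5.0 N. One more small push will make it clear.

Emit:
arm_command([
  {"x": 0,"y": 0.15,"z": -0.01,"roll": -1,"claw": 0.33},
  {"x": 0,"y": 0.35,"z": -0.03,"roll": -2.5,"claw": 0.33},
  {"x": 0,"y": 0.35,"z": -0.03,"roll": -2.5,"claw": 0.33},
  {"x": 0,"y": 0.35,"z": -0.03,"roll": -2.5,"claw": 0.33},
])

```text
t: 15.25
eef_pos: [0.4715, 0.2742, 0.0782]
orientation: [-0.664, -0.241, 0.666, -0.239]
ft_force: [-4.2, 6.0, -0.3]
opening: 0.0281
```

```bash
python3 - <<'E'
from h import *
where('l')
for t in (.7,.5,.3,.1,0): go('l',t,-.006,.078)
E
```

```text
t 15.25 tcp [0.4715 0.2742 0.0782] F [-4.17  5.95 -0.32] op 0.0281
toolaxes cols
 [[-0.005  0.639 -0.769]
 [ 0.001 -0.769 -0.639]
 [-1.    -0.003  0.003]]
angle of tcp about axis 0.897 r 0.0701 F along tooly -7.24 along toolz -0.6
t 15.25 tcp [0.4715 0.2742 0.0782] F [-4.17  5.95 -0.32] op 0.0281
toolaxes cols
 [[-0.005  0.639 -0.769]
 [ 0.001 -0.769 -0.639]
 [-1.    -0.003  0.003]]
th 0.70 target [0.4596 0.2899 0.078 ] x 0.03 y -1.97 z -0.09 roll 6.1
t 15.25 tcp [0.4715 0.2742 0.0782] F [-4.17  5.95 -0.32] op 0.0281
toolaxes cols
 [[-0.005  0.639 -0.769]
 [ 0.001 -0.769 -0.639]
 [-1.    -0.003  0.003]]
th 0.50 target [0.4541 0.3029 0.078 ] x 0.03 y -3.32 z -0.49 roll 17.6
t 15.25 tcp [0.4715 0.2742 0.0782] F [-4.17  5.95 -0.32] op 0.0281
toolaxes cols
 [[-0.005  0.639 -0.769]
 [ 0.001 -0.769 -0.639]
 [-1.    -0.003  0.003]]
th 0.30 target [0.4513 0.3166 0.078 ] x 0.03 y -4.55 z -1.15 roll 29.0
t 15.25 tcp [0.4715 0.2742 0.0782] F [-4.17  5.95 -0.32] op 0.0281
toolaxes cols
 [[-0.005  0.639 -0.769]
 [ 0.001 -0.769 -0.639]
 [-1.    -0.003  0.003]]
th 0.10 target [0.4513 0.3306 0.078 ] x 0.03 y -5.63 z -2.05 roll 40.5
t 15.25 tcp [0.4715 0.2742 0.0782] F [-4.17  5.95 -0.32] op 0.0281
toolaxes cols
 [[-0.005  0.639 -0.769]
 [ 0.001 -0.769 -0.639]
 [-1.    -0.003  0.003]]
th 0.00 target [0.4523 0.3376 0.078 ] x 0.03 y -6.10 z -2.57 roll 46.2
```

It clearly binds: 7.2 N at about 0.81 rad, and still rising. I'll take it back toward shut with the other pad.

Emit:
arm_command([
  {"x": 0,"y": -0.5,"z": 0,"roll": 0,"claw": 0.33},
  {"x": 0,"y": -1,"z": -0.03,"roll": 2,"claw": 0.33},
  {"x": 0,"y": -1.5,"z": -0.05,"roll": 4,"claw": 0.33},
  {"x": 0,"y": -1.97,"z": -0.1,"roll": 6.1,"claw": 0.33},
  {"x": 0,"y": -2.4,"z": -0.22,"roll": 10,"claw": 0.33},
  {"x": 0,"y": -2.9,"z": -0.35,"roll": 14,"claw": 0.33},
  {"x": 0,"y": -3.32,"z": -0.5,"roll": 17.6,"claw": 0.33},
  {"x": 0,"y": -3.75,"z": -0.7,"roll": 21.5,"claw": 0.33},
  {"x": 0,"y": -4.15,"z": -0.92,"roll": 25,"claw": 0.33},
  {"x": 0,"y": -4.55,"z": -1.15,"roll": 29,"claw": 0.33},
  {"x": 0,"y": -4.9,"z": -1.43,"roll": 33,"claw": 0.33},
  {"x": 0,"y": -5.3,"z": -1.75,"roll": 37,"claw": 0.33},
  {"x": 0,"y": -5.63,"z": -2.05,"roll": 40.5,"claw": 0.33},
  {"x": 0,"y": -5.63,"z": -2.05,"roll": 40.5,"claw": 0.33},
])

```text
t: 16.42
eef_pos: [0.4513, 0.3312, 0.0784]
orientation: [-0.706, 0.006, 0.709, 0.006]
ft_force: [-1.2, -0.8, -0.2]
opening: 0.0284
```

```bash
python3 - <<'E'
from h import *
where('l')
for t in (.03,0,-.03): go('l',t,-.006,.078)
E
```

```text
t 16.42 tcp [0.4513 0.3312 0.0784] F [-1.19 -0.83 -0.21] op 0.0284
toolaxes cols
 [[-0.004 -0.016 -1.   ]
 [ 0.001 -1.     0.016]
 [-1.    -0.     0.004]]
angle of tcp about axis 0.007 r 0.0703 F along tooly 0.85 along toolz 1.17
t 16.42 tcp [0.4513 0.3312 0.0784] F [-1.19 -0.83 -0.21] op 0.0284
toolaxes cols
 [[-0.004 -0.016 -1.   ]
 [ 0.001 -1.     0.016]
 [-1.    -0.     0.004]]
th 0.03 target [0.4519 0.3355 0.078 ] x 0.04 y -0.44 z -0.06 roll 3.8
t 16.42 tcp [0.4513 0.3312 0.0784] F [-1.19 -0.83 -0.21] op 0.0284
toolaxes cols
 [[-0.004 -0.016 -1.   ]
 [ 0.001 -1.     0.016]
 [-1.    -0.     0.004]]
th 0.00 target [0.4523 0.3376 0.078 ] x 0.04 y -0.64 z -0.09 roll 5.6
t 16.42 tcp [0.4513 0.3312 0.0784] F [-1.19 -0.83 -0.21] op 0.0284
toolaxes cols
 [[-0.004 -0.016 -1.   ]
 [ 0.001 -1.     0.016]
 [-1.    -0.     0.004]]
th -0.03 target [0.4528 0.3396 0.078 ] x 0.04 y -0.85 z -0.14 roll 7.3
```

Emit:
arm_command([
  {"x": 0,"y": -0.22,"z": -0.03,"roll": 2,"claw": 0.33},
  {"x": 0,"y": -0.44,"z": -0.06,"roll": 4,"claw": 0.33},
  {"x": 0,"y": -0.6,"z": -0.09,"roll": 5.6,"claw": 0.33},
  {"x": 0,"y": -0.6,"z": -0.09,"roll": 5.6,"claw": 0.33},
  {"x": 0,"y": -0.6,"z": -0.09,"roll": 5.6,"claw": 0.33},
])

```text
t: 16.83
eef_pos: [0.4524, 0.3366, 0.0783]
orientation: [-0.705, 0.04, 0.707, 0.039]
ft_force: [1.5, -2.2, -0.5]
opening: 0.0283
```

Emit:
arm_command([
  {"x": 0,"y": -0.15,"z": 0,"roll": 0,"claw": 0.33},
  {"x": 0,"y": -0.15,"z": 0,"roll": 0,"claw": 0.33},
  {"x": 0,"y": -0.15,"z": 0,"roll": 0,"claw": 0.33},
])

```text
t: 17.08
eef_pos: [0.4524, 0.3368, 0.0782]
orientation: [-0.704, 0.04, 0.708, 0.038]
ft_force: [-3.9, -8.8, 5.9]
opening: 0.028
```

```bash
python3 - <<'E'
from h import *
where('l')
E
```

```text
t 17.08 tcp [0.4524 0.3368 0.0782] F [-3.88 -8.81  5.88] op 0.028
toolaxes cols
 [[-0.005 -0.111 -0.994]
 [-0.002 -0.994  0.111]
 [-1.     0.003  0.004]]
angle of tcp about axis -0.074 r 0.07 F along tooly 9.2 along toolz 2.91
```

That is the shut stop: 9 N and no motion, at about 0.01 rad. I'll release, lift and withdraw.

Emit:
arm_command([
  {"x": 0,"y": 0.3,"z": 0,"roll": 0,"claw": 0.33},
  {"x": 0,"y": 0.6,"z": 0,"roll": 0,"claw": 0.4},
  {"x": -0.5,"y": 0.6,"z": 0,"roll": 0,"claw": 0.45},
  {"x": -3,"y": 0.6,"z": 0,"roll": 0,"claw": 0.5},
  {"x": -6,"y": 0.6,"z": 0,"roll": 0,"claw": 0.5},
  {"x": -9,"y": 0.6,"z": 0,"roll": 0,"claw": 0.5},
  {"x": -12,"y": 0.6,"z": 0,"roll": 0,"claw": 0.5},
  {"x": -14,"y": 4,"z": 0,"roll": 0,"claw": 0.5},
  {"x": -14,"y": 8,"z": 0,"roll": 0,"claw": 0.5},
  {"x": -14,"y": 12,"z": 0,"roll": 0,"claw": 0.5},
  {"x": -14,"y": 16,"z": 0,"roll": 0,"claw": 0.5},
  {"x": -14,"y": 20,"z": 0,"roll": 0,"claw": 0.5},
  {"x": -14,"y": 24,"z": 0,"roll": 0,"claw": 0.5},
  {"x": -14,"y": 28,"z": 0,"roll": 0,"claw": 0.5},
  {"x": -14,"y": 32,"z": 0,"roll": 0,"claw": 0.5},
  {"x": -14,"y": 36,"z": 0,"roll": 0,"claw": 0.5},
  {"x": -14,"y": 40,"z": 0,"roll": 0,"claw": 0.5},
  {"x": -14,"y": 44,"z": 0,"roll": 0,"claw": 0.5},
  {"x": -14,"y": 48,"z": 0,"roll": 0,"claw": 0.5},
  {"x": -14,"y": 52,"z": 0,"roll": 0,"claw": 0.5},
])

```text
t: 18.75
eef_pos: [0.3949, -0.1815, 0.2204]
orientation: [-0.705, 0.04, 0.707, 0.038]
ft_force: [1.6, 1.2, 0.5]
opening: 0.0427
```

Emit:
arm_command([
  {"x": 0,"y": 4,"z": 0,"roll": 0,"claw": 0.5},
  {"x": 0,"y": 8,"z": 0,"roll": 0,"claw": 0.5},
  {"x": 0,"y": 12,"z": 0,"roll": 0,"claw": 0.5},
  {"x": 0,"y": 12,"z": 0,"roll": 0,"claw": 0.5},
  {"x": 0,"y": 12,"z": 0,"roll": 0,"claw": 0.5},
])

```text
t: 19.17
eef_pos: [0.3812, -0.3023, 0.2209]
orientation: [-0.705, 0.041, 0.707, 0.039]
ft_force: [-0.4, 0.4, -0.2]
opening: 0.0426
```

```bash
python3 - <<'E'
from h import *
fit()
measure(names=["brown_bottle","pink_vial","sample_tube8","pot_1"])
a=robot.capture("top")["frame"][150:270,190:430,::-1]
cv2.imwrite("pics/fin.png",cv2.resize(a,None,fx=3,fy=3,interpolation=2))
E
```

```text
top left_post blob [213.36666667 225.63333333] 30
top right_post blob [311.17857143 209.60714286] 28
scene right_post blob [309.51851852 199.81481481] 27
fit [ 0.5118  0.2502 -0.1253 -0.0273  1.6227]
top left_post [ 0.7 -0.9]
top right_post [-2.9  2.2]
top left_axis [  7.4 -28.4]
top right_axis [ 0.1 -1.6]
top manifold [-1.2  1.5]
top left_post_mid [-0.6  0.6]
top right_post_mid [-0.6  0.2]
scene left_post [0.1 1.1]
scene right_post [ 0.8 -0.9]
scene left_axis [0.2 0.1]
scene manifold [-1.8 -0.4]
scene right_post_mid [1.1 3.9]
left_axis [0.5212 0.3246 0.068 ]
right_axis [0.5025 0.1758 0.068 ]
left_post [0.452  0.3353 0.11  ]
right_post [0.4973 0.106  0.11  ]
left_post_mid [0.452  0.3353 0.089 ]
right_post_mid [0.4973 0.106  0.089 ]
manifold [0.5118 0.2502 0.    ]
top pink_vial 0.63 [308.2 178.4] [0.5946 0.1157 0.    ]
top sample_tube8 0.52 [408.8 253.2] [ 0.4088 -0.1415  0.    ]
top pot_1 0.76 [361.5 246.3] [ 0.4228 -0.0233  0.    ]
scene brown_bottle 0.64 [330.9 179.1] [ 0.594   0.2022 -0.    ]
scene pink_vial 0.75 [344.4 210.6] [0.582  0.1084 0.    ]
scene pink_vial 0.23 [309.1 199.6] [0.5218 0.1715 0.    ]
```

View pics/fin.png

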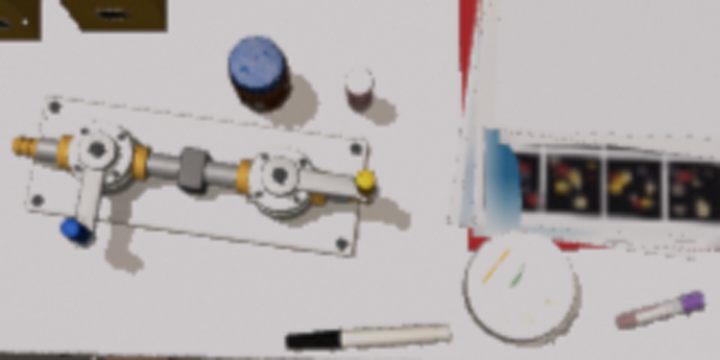

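The final picture shows the blue lever perpendicular to the pipe (shut) and the yellow along it (open). The bottle, vial, pot and tube haven't moved, and the arm is clear. I'll hand it in.

```bash
python3 -c "
from bench import robot
print(robot.finish_job(), robot.get_obs()['t'])"
```

```text
the job is handed in; nothing more can be done
the job is handed in; nothing more can be done
```

The job is handed in: the right lever (yellow) runs freely and is fully open, and the left lever (blue) binds and is back fully shut. It took about 20 s of the 72 s allowed.

- **Right lever:** I swung it from shut with under 1 N felt all the way. It met its solid stop at about 1.57 rad with 6 N, and I left it there.
- **Left lever:** it ran free to about 0.65 rad, then the force rose steadily: 2.4, 3.8, 5.0 and 7.2 N. I stopped at 7.2 N, about 0.81 rad and well under the 15 N limit. I then took it back until it met the shut stop with about 9 N.
- **Last checks:** the final picture shows the levers as described. The bottle, vial, pot and tube stand where they were, and the gripper is well clear with no force on it.
- **Disagreements:**
  - The final camera fit gave -0.03 rad for the left lever and 1.62 rad for the right. Both are slightly past the solid stops, so I put that down to camera noise; the stop contacts agree with 0 and 1.57.
  - In that fit, one network detection of the left hinge was about 28 px off in the top view; the fit down-weights outliers.
  - In the last network check, each camera missed some of the four bystanders. Each was found by at least one camera, within about 1 cm of where it started.
  - One move call was refused for a missing field, so the arm did not move; I repeated it.

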